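Brake the vase's banding wheel, free the empty one

TASK

Two potter's banding wheels with brake levers stand on the bench, one with a vase stuck on it and one empty. First push the brake lever of the wheel with the vase fully down to lock it, so that the vase can dry in peace; then flick the brake lever of the empty wheel fully up to release it for the next pot. Leave both levers so and let go.

Things in the scene. Friction and masses are not known exactly. Their poses are not given: they have to be found in the camera images.
- wheel_vase: Fixed banding wheel: foot 170 mm across, aluminium disc 200 mm across with top 124 mm up; a terracotta vase stuck on it, 104 mm across, rim 274 mm up. Origin: centre under the foot, on the table, z up. Under the disc a bracket reaches along its own -x (roughly to the robot) to the brake lever's hinge, 115 mm out along -x, 60 mm up, axis along y.
- wheel_empty: Same fixed wheel, origin, axes and hinge place as wheel_vase, with nothing on its disc. On both wheels the steel lever reaches 82 mm from the hinge outwards (-x); its end is a flat grooved paddle, 40 to 82 mm from the hinge, 24 mm wide (y), 10 mm thick, centred on the line through the hinge. Only the bare table lies under the paddle.
- brake_vase (a joint): Brake lever of the wheel with the vase. 0 = up, 0.70 rad above level (released, upper stop); grows as it is pushed down; 0.87 = 0.17 rad below level (locked, lower stop). Angle above level = 0.70 - value. Stiff by friction (about 3 N at the paddle either way), no spring, stays where left. Starts up, 0 to 0.1.
- brake_empty (a joint): Brake lever of the empty wheel: same values and stiffness as brake_vase (0 = up, released; 0.87 = down, locked). Starts down, 0.77 to 0.87.

How it is judged (in metres and radians):
On the way, in this order (a step that is already met when the one before it is completed fails the run):
1. the brake lever of the wheel with the vase is down, locked (value of joint brake_vase above 0.69 rad), for 0.2 s.
2. after that, the brake lever of the empty wheel is up, released (value of joint brake_empty below 0.18 rad), for 0.2 s.
At the end, for the whole second after the job is handed in: The brake lever of the wheel with the vase is down within 0.18 rad (10 deg) of its lower stop and that of the empty wheel is up within 0.18 rad of its upper stop, both at rest and let go (value of joint brake_vase above 0.69 rad and value of joint brake_empty below 0.18 rad and not (velocity of joint any of brake_vase, brake_empty above 0.1 rad/s or velocity of joint any of brake_vase, brake_empty below -0.1 rad/s)); the robot touches nothing.
It also fails if it takes over 51 s, if anything falls off the work surface, if the arm or the gripper's body presses on something with over 40 N, if the wrist force passes 120 N, or if a joint passes its speed limit or range.

ROBOT

A 7-joint arm with a two-finger parallel gripper is mounted at the origin on the work surface. World frame = base frame: x ahead of the robot, y to its left, z up, the work surface at z = 0. Lengths are in m, angles in degrees, forces in N, time in s.
With the tool pointing down it reaches from about 0.425 to 0.875 m from the base axis. Payload 4.7 kg.
Tool frame: the origin (TCP) lies at the very end of the fingers, on their centre line; the grasp point (between the pads) lies 19 mm behind it; z points along the fingers, y is the line along which they close (so a half turn about z gives the same grasp; the last joint's range is limited). The gripper opens to 87 mm and grips with 3 to 60 N. Pads are 19 mm wide; open, the fingers measure 117 mm over their backs; the gripper's body (75 mm by 190 mm) begins 51 mm behind the grasp point.
Start: joints at [72.943, 18.392, -4.016, 83.108, 1.295, 78.541, -3.26], TCP at [0.199, -0.619, 0.223] pointing down, gripper open.
Joint ranges: [-163.93, 163.93], [-17.29, 119.83], [-79.2, 71.16], [3.27, 140.29], [-89.18, 269.18], [5.43, 117.66], [-154.24, 154.24]. Speed limits (degrees/s): [147.25, 147.25, 180, 180, 180, 180, 180].

INTERFACE

Orientations are given as [roll, pitch, yaw] about the fixed x, y, z axes, in that order (R = Rz(yaw) Ry(pitch) Rx(roll)).
In Python, from cell import telemetry, cams, env gives the robot as it stands.
- The arm moves only by the tool arm_command, never from a script. Its argument "series" is text: rows parted by semicolons, each of 5 numbers parted by spaces: the shift along the tool's x, y, z in mm, then the turn about the tool's z in rad, then the closure in counts, from 0 (fully open) to 255 (shut). A call has 1 to 20 rows; each row shifts and turns the commanded pose from where the row before left it, along the tool's axes as they then stand; what a row does not reach is not made up. A row lasts 1/12 s, in which the tool goes at most 41.7 mm and 7.16 degrees, less where a joint would pass 70% of its speed; a pose out of reach is approached as far as the arm can. A call is refused whole if a number of a shift passes 41.7 or a number of a turn 0.125, either way. A call with a gripper value outside its range is refused whole. The fingers move at their own pace and stop on an object; "squeeze" is the grip in N (left out, the last holds). Time passes only in rows, so rows that do not move let the fingers close. It gives the time, the measured TCP pose, the force, the opening and the grip force at its end, in the units of the state.
- telemetry.get_obs(): the state, without advancing time (a new reading comes with each control period).
- cams.read_camera(name): name is "side" or "top"; returns the picture (420x560x3 uint8, blue, green, red); there is no depth.
- cams.calibration(name): a dict with "K" (3x3 intrinsics, pixels), "origin" and "rotation" of the camera in the world. Camera axes: x right, y down, z forward; pixel columns grow to the right and rows downward; lengths in m; the calibration is good to about 2 mm. A picture is of the moment at which its call begins. calibration takes no time and is no camera call.
- env.sign_off(): hands the job in; it is judged then, once.
The state is a dict: "time_s": time; "qpos": joint angles; "joint_velocities": joint speeds; "effort": joint torques, N m; "tool_pos": TCP position; "tool_rot": TCP orientation; "force": force on the tool from outside, world axes, zero at the start; "wrist_torque": the same for the moment, N m; "grip_width": finger opening in m; "grasp_force": force on a finger pad.
Only numpy, scipy, OpenCV 4.12 (cv2) and the standard library are available. Lean on these libraries where they do the work, as an engineer would, in place of code of your own. Each camera call takes 0.05 s, during which the arm holds its last target. There are 200 camera calls.

## Working session

There is one attempt and no reset: what is moved stays moved. The work goes in short steps, Python scripts to look and compute and a tool call to move; the robot and the scene stay as the last step left them, time stands still between calls to the robot, and variables do not carry over. Pictures are saved under pics/ and viewed, at most 10 in all, crops included, and the job is handed in when it is done.

Besides the shell and the picture viewer there is one more tool, called after "Emit:" as name(argument=value, ...) on one line, values as JSON. arm_command: Moves the arm, as the interface text tells. Its arguments: {"type":"object","properties":{"series":{"type":"string"},"squeeze":{"type":"number"}},"required":["series"]}

```bash
mkdir -p pics; python3 - <<'E'
from cell import telemetry,cams,env
import cv2
for n in("top","side"):
    cv2.imwrite(f"pics/{n}0.png",cams.read_camera(n)); c=cams.calibration(n); print(n,c)
o=telemetry.get_obs(); print(o["time_s"],o["tool_pos"],o["tool_rot"],o["grip_width"])
E
```

```text
top {'K': array([[484.20071041,   0.        , 269.70971479],
       [  0.        , 484.20071041, 216.25781544],
       [  0.        ,   0.        ,   1.        ]]), 'origin': array([5.52020806e-01, 9.50280860e-04, 1.11427661e+00]), 'rotation': array([-176.27083905,   -0.73541087,  -91.60819949])}
side {'K': array([[387.01289056,   0.        , 283.22134275],
       [  0.        , 387.01289056, 213.51760772],
       [  0.        ,   0.        ,   1.        ]]), 'origin': array([ 0.56821704, -0.78331907,  0.50461669]), 'rotation': array([-118.56032702,   -0.45356744,   -3.3664528 ])}
0.1 [ 0.19918883 -0.61821756  0.22156821] [-1.79902649e+02  6.52236684e-03  1.78652399e+01] 0.08743380699487582
```

View pics/top0.png

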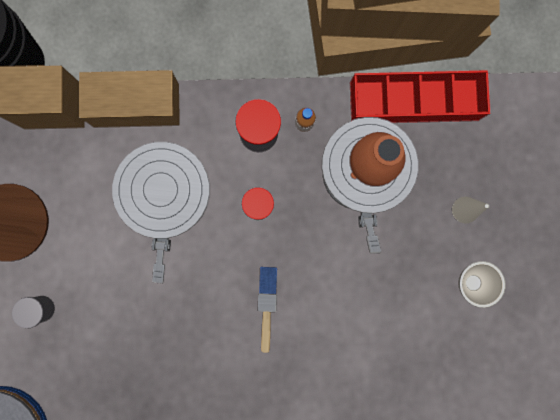

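View pics/side0.png

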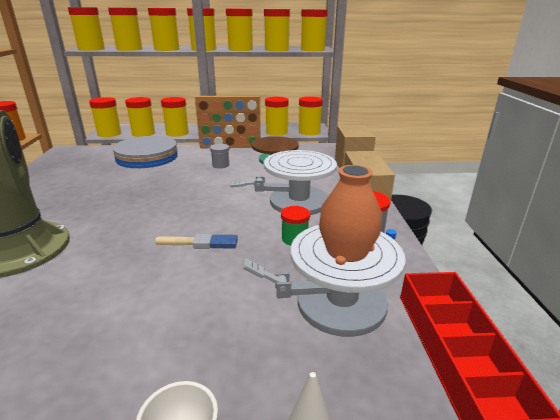

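The top view shows the empty wheel's disc centred near (161,190), with its lever running from about (162,243) to (158,282). The vase wheel's disc is centred near (370,165), with its lever running from about (369,217) to (376,251). The side view confirms the vase lever is up and the empty one is down.

```bash
cat > h.py <<'E'
from cell import telemetry,cams,env
import cv2,numpy as np
from scipy.spatial.transform import Rotation as R
def ray(n,u,v,z):
    c=cams.calibration(n); M=R.from_euler('xyz',c['rotation'],degrees=True).as_matrix()
    d=M@np.linalg.inv(c['K'])@[u,v,1]; o=c['origin']; return o+d*(z-o[2])/d[2]
def proj(n,p):
    c=cams.calibration(n); M=R.from_euler('xyz',c['rotation'],degrees=True).as_matrix()
    q=c['K']@M.T@(np.array(p)-c['origin']); return q[:2]/q[2]
E
python3 - <<'E'
from h import *
im=cv2.imread("pics/top0.png")
for nm,c,hg,tip,zt in(("empty",(161,190),(161,243),(157.5,282),.052),("vase",(370.3,165.3),(369,219),(375.5,251),.115)):
    C=ray("top",*c,.124);H=ray("top",*hg,.065);T=ray("top",*tip,zt)
    print(nm,C,H,T,"yaw CT",np.degrees(np.arctan2(*(C-T)[[1,0]])),"HT",np.degrees(np.arctan2(*(H-T)[[1,0]])),np.linalg.norm((C-T)[:2]))
a=cv2.resize(im[225:295,125:195],(400,400),interpolation=2); b=cv2.resize(im[195:265,335:405],(400,400),interpolation=2)
cv2.imwrite("pics/crop.png",np.hstack([a,b]))
E
```

```text
empty [0.67620802 0.2078186  0.124     ] [0.56859499 0.22169731 0.065     ] [0.48438873 0.23315675 0.052     ] yaw CT -7.52485492152079 HT -7.749644558590011 0.1934855582950879
vase [ 0.7161548  -0.22463601  0.124     ] [ 0.60814677 -0.23033182  0.065     ] [ 0.53897661 -0.23001938  0.115     ] yaw CT 1.7403363902245659 HT -0.2588025066876924 0.17725995924123827
```

View pics/crop.png

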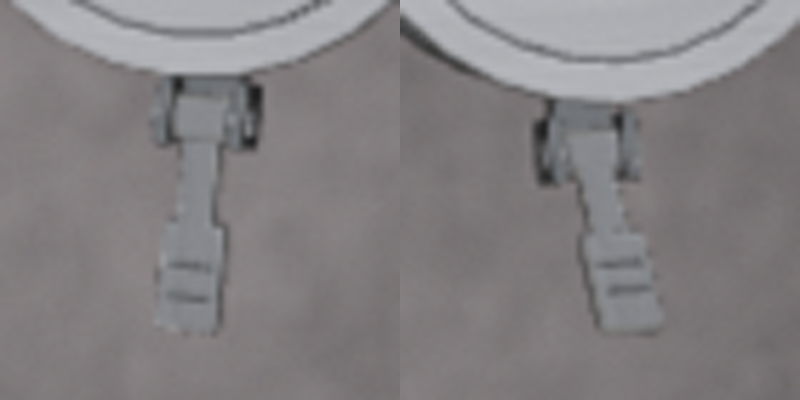

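The crop puts the empty lever's tip at about (158,283) and the vase lever's tip at about (375.6,253). My plan is to press the vase lever down with closed fingers, then grip the empty lever by its sides and lift it along its arc.

Emit:
arm_command(series="0 0 0 0.094 255;0 0 0 0.094 255;0 0 0 0.094 255;24 -25 0 0 255;24 -25 0 0 255;24 -25 0 0 255;24 -25 0 0 255;24 -25 0 0 255;24 -25 0 0 255;24 -25 0 0 255;24 -25 0 0 255;24 -25 0 0 255;24 -25 0 0 255;24 -25 0 0 255;24 -25 0 0 255;24 -25 0 0 255;24 -25 0 0 255;0 0 0 0 255", squeeze=15)

```text
time_s: 1.6
tool_pos: [0.5297, -0.2499, 0.2222]
tool_rot: [-179.7, -0.2, 2.4]
force: [-0.3, 2.2, 0.5]
grip_width: 0.0006
grasp_force: 0.0
```

Emit:
arm_command(series="20 -20 20 0 255;0 0 30 0 255;0 0 30 0 255;0 0 15 0 255;0 0 0 0 255;0 0 0 0 255")

```text
time_s: 2.1
tool_pos: [0.5434, -0.2381, 0.1267]
tool_rot: [-179.9, 0.1, 1.7]
force: [0.0, -0.1, 0.5]
grip_width: 0.0004
grasp_force: 0.0
```

```bash
python3 - <<'E'
from h import *
a=cams.read_camera("side");b=cams.read_camera("top"); print(telemetry.get_obs()["tool_pos"],proj("top",(.549,-.229,.12)))
a=cv2.resize(a[200:340,200:340],(400,400),interpolation=2);b=cv2.resize(b[180:280,320:420],(400,400),interpolation=2)
cv2.imwrite("pics/c2.png",np.hstack([a,b]))
E
```

```text
[ 0.54511222 -0.23869061  0.12906458] [375.36167893 246.14299789]
```

View pics/c2.png

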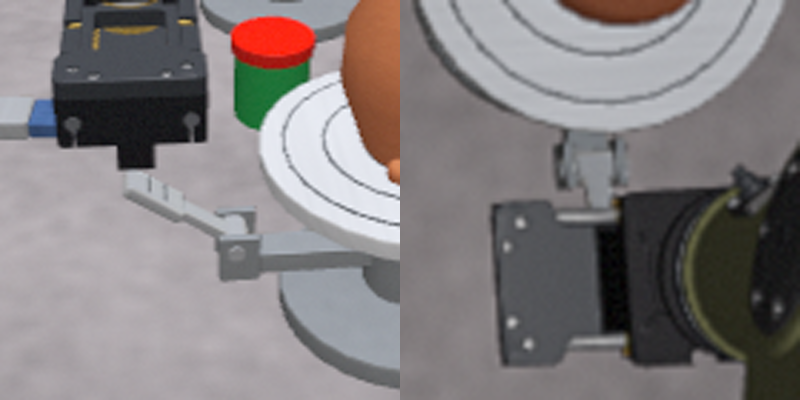

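The closed fingers hang just above the paddle, but about 5 mm too far out and 9 mm too far to the right. I'll correct that and press.

Emit:
arm_command(series="5 -9 0 0 255;0 0 0 0 255;0 0 10 0 255;0 0 10 0 255;0 0 10 0 255;0 0 10 0 255;0 0 10 0 255;0 0 8 0 255;0 0 0 0 255;0 0 0 0 255")

```text
time_s: 3.03
tool_pos: [0.5484, -0.2288, 0.0684]
tool_rot: [-179.9, 0.1, 1.7]
force: [1.1, -0.4, 0.9]
grip_width: 0.0004
grasp_force: 0.0
```

Emit:
arm_command(series="0 0 4 0 255;0 0 4 0 255;0 0 2 0 255;0 0 0 0 255;0 0 0 0 255")

```text
time_s: 3.45
tool_pos: [0.5492, -0.2291, 0.0596]
tool_rot: [180.0, -0.0, 1.7]
force: [1.7, 0.1, 1.4]
grip_width: 0.0002
grasp_force: 0.3
```

```bash
python3 - <<'E'
from h import *
a=cams.read_camera("side");o=telemetry.get_obs(); print(o["tool_pos"],o["force"])
cv2.imwrite("pics/c3.png",cv2.resize(a[200:340,200:340],(500,500),interpolation=2))
E
```

```text
[ 0.54911035 -0.22909831  0.05957443] [0.23667525 0.18788493 0.37014684]
```

View pics/c3.png

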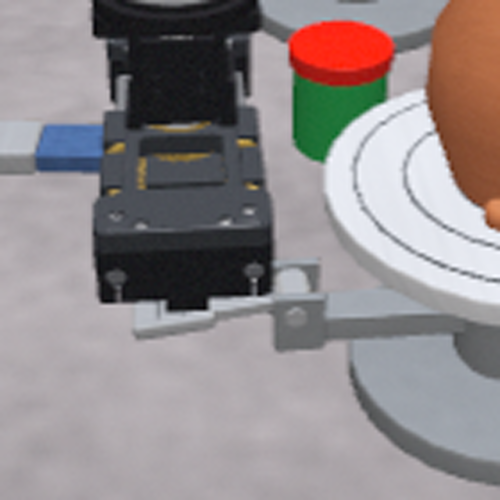

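The lever is now slightly below level. I'll press further until it meets the stop.

Emit:
arm_command(series="0 0 2 0 255;0 0 2 0 255;0 0 0 0 255;0 0 0 0 255")

```text
time_s: 3.83
tool_pos: [0.5493, -0.2292, 0.0574]
tool_rot: [180.0, -0.0, 1.7]
force: [-3.8, 1.1, 11.3]
grip_width: 0.0004
grasp_force: 6.1
```

The force rose to 11 N at the expected stop height, so the vase lever is locked. I'll rise and move over to the empty wheel.

Emit:
arm_command(series="0 0 -20 0 255;0 0 -40 0 255;0 0 -40 0 0;0 0 -40 0 0;0 0 0 0.08 0;0 0 0 0.08 0;0 0 0 0 0")

```text
time_s: 4.42
tool_pos: [0.549, -0.2293, 0.1961]
tool_rot: [180.0, -0.1, -7.6]
force: [0.0, 0.3, -0.2]
grip_width: 0.026
grasp_force: 0.0
```

Emit:
arm_command(series="-7 -30 0 0 0;-7 -30 0 0 0;-7 -30 0 0 0;-7 -30 0 0 0;-7 -30 0 0 0;-7 -30 0 0 0;-7 -30 0 0 0;-7 -30 0 0 0;-7 -30 0 0 0;-7 -30 0 0 0;-7 -30 0 0 0;-7 -30 0 0 0;-7 -30 0 0 0;-7 -30 0 0 0;-7 -30 0 0 0;0 0 0 0 0;0 0 0 0 0;0 0 0 0 0")

```text
time_s: 5.92
tool_pos: [0.503, 0.2299, 0.1946]
tool_rot: [179.9, 0.1, -7.4]
force: [0.4, -0.1, 0.3]
grip_width: 0.0873
grasp_force: 0.0
```

Emit:
arm_command(series="0 0 35 0 0;0 0 35 0 0;0 0 30 0 0;0 0 25 0 0;0 0 20 0 0;0 0 15 0 0;0 0 0 0 0;0 0 0 0 0")

```text
time_s: 6.58
tool_pos: [0.503, 0.2289, 0.0348]
tool_rot: [179.9, 0.1, -7.6]
force: [-0.2, 0.2, 0.0]
grip_width: 0.0872
grasp_force: 0.0
```

```bash
python3 - <<'E'
from h import *
a=cams.read_camera("side");b=cams.read_camera("top");o=telemetry.get_obs(); print(o["tool_pos"],o["force"])
a1=cv2.resize(a[120:220,200:300],(400,400),interpolation=2);b1=cv2.resize(a[210:330,210:330],(400,400),interpolation=2)
cv2.imwrite("pics/c4.png",np.hstack([a1,b1]));cv2.imwrite("pics/t4.png",b)
E
```

```text
[0.50431701 0.23018293 0.03655638] [ 0.62919846 -0.60962804 -0.25595102]
```

View pics/c4.png

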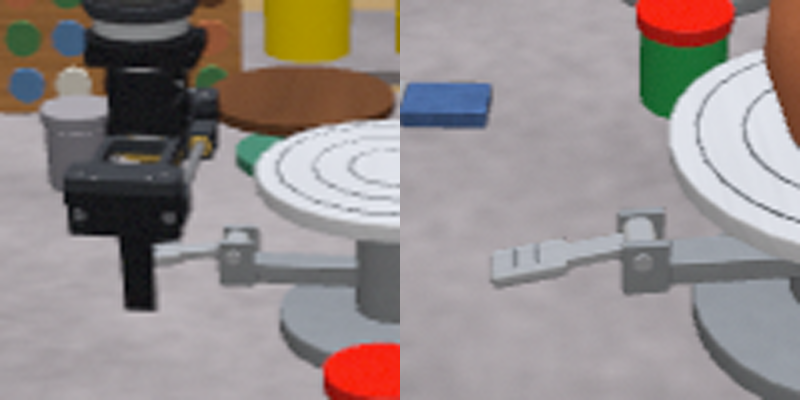

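The vase lever is down and locked, and the open fingers straddle the empty wheel's paddle. Closing the grip now.

Emit:
arm_command(series="0 0 0 0 150;0 0 0 0 150;0 0 0 0 150;0 0 0 0 150;0 0 0 0 200;0 0 0 0 200;0 0 0 0 255;0 0 0 0 255;0 0 0 0 255", squeeze=20)

```text
time_s: 7.43
tool_pos: [0.5032, 0.2307, 0.0355]
tool_rot: [180.0, 0.0, -7.5]
force: [0.8, -0.3, 0.7]
grip_width: 0.035
grasp_force: 0.0
```

Emit:
arm_command(series="0 0 0 0 255;0 0 0 0 255;0 0 0 0 255;0 0 0 0 255")

```text
time_s: 7.77
tool_pos: [0.5033, 0.2324, 0.0356]
tool_rot: [-179.9, -0.0, -7.4]
force: [1.3, 5.0, -3.6]
grip_width: 0.0239
grasp_force: 20.0
```

Emit:
arm_command(series="-0.5 0 -7.9 0 255;0.4 0 -7.3 0 255;1.3 0 -7.2 0 255;2.1 0 -7 0 255;3 0 -6.7 0 255;3.8 0 -6.2 0 255;0 0 0 0 255;0 0 0 0 255")

```text
time_s: 8.43
tool_pos: [0.5118, 0.2313, 0.0781]
tool_rot: [-179.9, 0.1, -7.4]
force: [-2.0, 3.7, 2.4]
grip_width: 0.0238
grasp_force: 20.0
```

Emit:
arm_command(series="2 0 -2.5 0 255;2 0 -2.5 0 255;0 0 0 0 255;0 0 0 0 255")

```text
time_s: 8.77
tool_pos: [0.5145, 0.2309, 0.0821]
tool_rot: [-179.9, 0.3, -7.4]
force: [-3.2, 6.1, -2.1]
grip_width: 0.0238
grasp_force: 20.0
```

```bash
python3 - <<'E'
from h import *
a=cams.read_camera("side");o=telemetry.get_obs(); print(o["tool_pos"],o["force"])
cv2.imwrite("pics/c5.png",cv2.resize(a[120:220,200:300],(500,500),interpolation=2))
E
```

```text
[0.51457515 0.23089016 0.08212347] [-2.78101446  5.878703   -0.94781693]
```

View pics/c5.png

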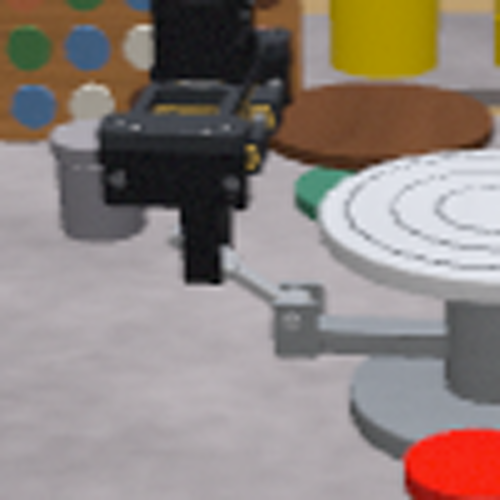

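The lever is up at about 0.70 rad. I'll nudge it further to feel for the stop.

Emit:
arm_command(series="1.5 0 -1.5 0 255;1.5 0 -1.5 0 255;0 0 0 0 255;0 0 0 0 255")

```text
time_s: 9.15
tool_pos: [0.5167, 0.2306, 0.0847]
tool_rot: [-180.0, 0.4, -7.3]
force: [-4.6, 5.9, -2.0]
grip_width: 0.0239
grasp_force: 20.0
```

Emit:
arm_command(series="1.5 0 -1.5 0 255;1.5 0 -1.5 0 255;0 0 0 0 255;0 0 0 0 255")

```text
time_s: 9.48
tool_pos: [0.5192, 0.2303, 0.0875]
tool_rot: [-180.0, 0.4, -7.3]
force: [-4.2, 6.0, -3.0]
grip_width: 0.0235
grasp_force: 20.0
```

The force stays flat at about 5 N, so the lever is either still moving or slipping in the pads. I'll let go, rise and look.

Emit:
arm_command(series="0 0 0 0 0;0 0 0 0 0;0 0 0 0 0;0 0 0 0 0;0 0 0 0 0;0 0 0 0 0;0 0 -30 0 0;0 0 -40 0 0;0 0 -40 0 0;-30 0 0 0 0;-40 0 0 0 0;-40 0 0 0 0;0 0 0 0 0")

```text
time_s: 10.57
tool_pos: [0.407, 0.2443, 0.1987]
tool_rot: [179.8, 0.1, -7.1]
force: [-0.4, 0.7, -1.0]
grip_width: 0.0865
grasp_force: 0.0
```

```bash
python3 - <<'E'
from h import *
a=cams.read_camera("side");o=telemetry.get_obs(); print(o["time_s"],o["tool_pos"],o["grip_width"])
a1=cv2.resize(a[150:230,210:290],(400,400),interpolation=2);b1=cv2.resize(a[220:320,220:320],(400,400),interpolation=2)
cv2.imwrite("pics/c6.png",np.hstack([a1,b1]))
for C,y in(((.676,.208),-7.5),((.716,-.2246),1.74)):
    d=np.array([np.cos(np.radians(y)),np.sin(np.radians(y))]); 
    for ang in(-.17,0,.52,.7):
        t=np.array([*(np.array(C)-d*(.115+.082*np.cos(ang))),.06+.082*np.sin(ang)]); print(ang,proj("side",t),proj("side",[*(np.array(C)-d*.115),.06]))
E
```

```text
10.6167 [0.41093619 0.24318666 0.19917502] 0.08679055013200306
-0.17 [230.88072403 185.09173019] [258.87829492 181.66858869]
0 [230.19185908 180.6149196 ] [258.87829492 181.66858869]
0.52 [233.19566645 167.328081  ] [258.87829492 181.66858869]
0.7 [235.975546   163.35593159] [258.87829492 181.66858869]
-0.17 [236.87983302 290.61119898] [281.37517921 282.29663065]
0 [235.83573741 284.59055204] [281.37517921 282.29663065]
0.52 [240.89948363 265.83036917] [281.37517921 282.29663065]
0.7 [245.48700712 259.93018356] [281.37517921 282.29663065]
```

View pics/c6.png

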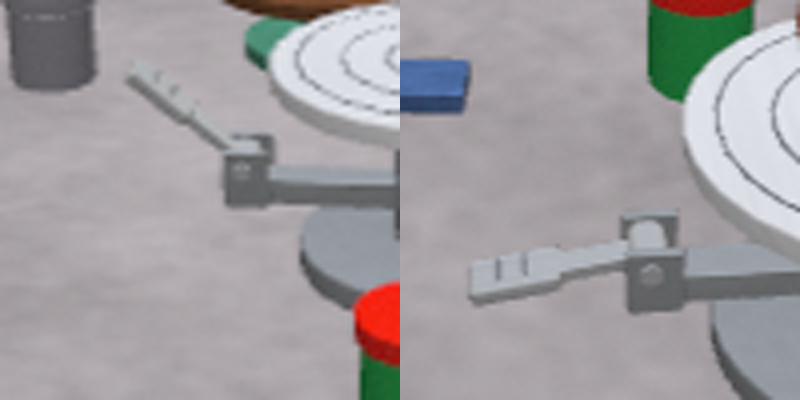

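The empty lever's paddle tip is near (237,164), matching the prediction for the upper stop of (236,163). The vase lever's tip is near (238,290), matching the lower stop at (237,291). The arm is clear of everything.

```bash
python3 -c "
from cell import env
print(env.sign_off())"
```

```text
the job is handed in; nothing more can be done
None
```

I locked the vase wheel's lever fully down first, then lifted the empty wheel's lever fully up. The last camera view showed both at their stops with the arm clear, and I handed the job in at about 10.6 s; no verdict came back.

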